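# Free a seized bottle stopper and swap it for a loose cover

## Robot

A 6-joint arm with a two-finger parallel gripper is mounted at the origin on a cart in front of the work surface, level with it; the furniture and walls round the work are solid. World frame = base frame: x ahead of the robot, y to its left, z up, the work surface at z = 0. Lengths are in m, angles in rad, forces in N, time in s.
With the tool pointing down it reaches from about 0.3 to 0.85 m from the base axis. Payload 4.2 kg.
Tool frame: the origin (TCP) lies where the fingers leave the gripper's body, on its centre line; the fingertips stand 78 mm ahead of it and the grasp point (between the pads) lies 60 mm ahead of it; z points along the fingers, y is the line along which they close (so a half turn about z gives the same grasp; the last joint's range is limited). The gripper opens to 91 mm and grips with 3 to 60 N. Pads are 32 mm wide; open, the fingers measure 118 mm over their backs; the gripper's body (76 mm by 178 mm) begins 60 mm behind the grasp point.
Start: joints at [-1.198, 0.32, 1.565, -0, 1.257, -0.02], TCP at [0.22, -0.531, 0.292] pointing down, gripper open.
Joint ranges: [-3.11, 3.11], [-0.84, 2.01], [0.21, 2.61], [-1.34, 4.49], [0.05, 2.63], [-2.56, 2.56]. Speed limits (rad/s): [2.57, 2.57, 3.14, 3.14, 3.14, 3.14].

## Interface

Orientations are given as a 3x3 rotation matrix whose columns are the frame's x, y, z axes.
In Python, from rig import arm, capture, close_job gives the robot as it stands.
- The arm moves only by the tool jog_arm, never from a script. Its argument "targets" is a list of rows, each a list of 3 entries, a list of its own where there are three numbers: the closure, from -1 (fully open) to 1 (shut), so that 0 is half open, then the shift along the tool's x, y, z in mm, then the turn about the tool's z in rad. In form: [[claw, [x, y, z], twist], ...]. A call has 1 to 8 rows; each row shifts and turns the commanded pose from where the row before left it, along the tool's axes as they then stand; what a row does not reach is not made up. A row lasts 1/8 s, in which the tool goes at most 62.5 mm and 10.7 degrees, less where a joint would pass 70% of its speed; a pose out of reach is approached as far as the arm can. A call is refused whole if a number of a shift passes 62.5 or a number of a turn 0.188, either way. A call with a gripper value outside its range is refused whole. The fingers move at their own pace and stop on an object; "newtons" is the grip in N (left out, the last holds). Time passes only in rows, so rows that do not move let the fingers close. It gives the time, the measured TCP pose, the force, the opening and the grip force at its end, in the units of the state.
- arm.observe(): the state, without advancing time (a new reading comes with each control period).
- capture(name): name is "side" or "top"; returns a dict with "color" (384x512x3 uint8, red, green, blue), "mtx" (3x3 intrinsics, pixels), "R" (3x3) and "t" (3): a world point X has camera coordinates R X + t. Camera axes: x right, y down, z forward; pixel columns grow to the right and rows downward; lengths in m; the calibration is good to about 2 mm. A picture is of the moment at which its call begins. There is no depth.
- close_job(): hands the job in; it is judged then, once.
The state is a dict: "t": time; "joint_positions": joint angles; "qvel": joint speeds; "joint_efforts": joint torques, N m; "ee_pos": TCP position; "orientation": TCP orientation; "force": force on the tool from outside, world axes, zero at the start; "torque": the same for the moment, N m; "width": opening from 0.0 (shut) to 1.0 (fully open); "gripper_force": force on a finger pad.
Only numpy, scipy, OpenCV 4.12 (cv2) and the standard library are available. Lean on these libraries where they do the work, as an engineer would, in place of code of your own. Each camera call takes 0.05 s, during which the arm holds its last target. There are 200 camera calls.

## Task

The stopper of the square bottle in the cradle is stuck fast, and a straight pull lifts the bottle with it: work the stopper out by twisting it to and fro with a gentle pull, so that the bottle stays down and upright in its cradle. Stand the stopper upright on its plug in the shallow tray and let go. Then lay the knobbed cover flat on the bottle's mouth so that the opening is wholly covered, and leave the other things on the bench where they are.

Things in the scene. Friction and masses are not known exactly. Their poses are not given: they have to be found in the camera images.
- cradle: Fixed steel cradle: 124 x 124 mm base plate 5 mm thick with a square open box in its middle, 91 mm outside, 81 mm inside, walls to z = 35 mm, inner floor at z = 6 mm. Origin: centre of the underside. It keeps the bottle from turning (1.5 mm play a side) but not from being lifted.
- bottle: Square amber bottle, loose in the cradle: body 78 x 78 x 78 mm; sloping shoulder to 92 mm; round neck 49 mm dia (rim 54 mm) from 92 to 136 mm; bore 37 mm dia. Mass about 0.85 kg, so some 8 N of pull lifts it. Origin: centre of the underside; z up. It must not rise more than 6 mm in the cradle, even briefly, or tip over 8 degrees.
- mouth (a point): Centre of the bottle's mouth, in the plane of the rim, 136 mm above its underside. The upper 16 mm of the neck grips the plug by sliding friction, in full for the first 20 mm of rise and by half up to 30 mm; the plug is clear after 36 mm. The stopper does not sink back when left.
- stopper: White plastic stopper, 77 mm tall, 0.11 kg: plug 34 mm dia, z = 0 to 36 mm, fully in the neck at the start; flange 50 mm dia, z = 36 to 41 mm, resting on the rim; upright flat tab handle, z = 41 to 77 mm, 42 mm wide along x, 14 mm (15.5 mm at its middle) thick along y. Origin: centre of the plug's flat lower end, on which it can stand; z up.
- stopper_head (a point): Middle of the stopper's tab, 60 mm above the plug's lower end; axes as the stopper's. A straight pull meets about 22 N (18 to 27) of friction. Friction acts against the sliding direction at the plug's surface (17 mm radius): while it turns 1 rad for each 3 to 4 mm of rise, only about 5 N resists the pull. Turning takes about 0.4 N m and has no stop.
- tray_in (a point): Centre of the inner floor of the shallow fixed steel tray: outside 140 (x) x 110 (y) x 16 mm high, walls and floor 4 mm thick, so the inner floor is 4 mm above the bench. Axes as the tray's. A tall water bath stands on the right of the bench, behind the place where the tray or the cover lies (its front at about x = 0.56 m, its left side at y = -0.23 m): keep the gripper clear of it.
- cover: Loose cover: aluminium disc 60 mm dia, 6 mm thick, flat beneath, with a black round knob 20 mm dia from z = 10 to 36 mm on a 14 mm dia stem; 0.09 kg. Origin: centre of the underside; z up. At the start it lies flat on the bench on one side of the cradle, the tray being on the other.
- slide_box: Bystander: slide box, 37 x 84 x 32 mm. Origin: centre of its underside. Leave in place.
- sample_cup: Bystander: capped sample cup, 56 mm dia, 58 mm tall. Origin: centre of its underside. Leave in place.
- petri_dish: Bystander: culture dish, 94 mm dia, 16 mm high. Origin: centre of its underside. Leave in place.
- tape_roll: Bystander: roll of tape lying flat, 98 mm dia, 25 mm high. Origin: centre of its underside. Leave in place.
- marker: Bystander: marker pen lying, 135 mm long, 17 mm thick. Origin: centre of its underside. Leave in place.
Not all that is in view belongs to the job. Leave any red look-alike of the stopper alone. What is shaped like the cover but yellow is not meant.

How it is judged:
On the way, in this order (a step that is already met when the one before it is completed fails the run):
1. the stopper is drawn clear of the bottle's neck (z of stopper in the frame of mouth above 0.002 m), for 0.1 s.
2. the stopper stands upright and released in the tray (x of stopper in the frame of tray_in between -0.052 and 0.052 m and y of stopper in the frame of tray_in between -0.037 and 0.037 m and z of stopper in the frame of tray_in below 0.005 m and angle between stopper's own z axis and vertical below 0.12 rad and linear speed of stopper below 0.02 m/s and contact force between the fingers and stopper below 0.2 N), for 0.2 s.
At the end, for the whole second after the job is handed in: The stopper stands upright (7 degrees) on the tray floor, released, still, its centre 15 mm inside the walls; the cover lies flat and still on the rim, centre within 10 mm of the mouth's; the bottle stands upright (4 degrees) and down in the cradle (3 mm) (all of step 2 and horizontal distance between cover and mouth below 0.01 m and z of cover in the frame of mouth between -0.004 and 0.004 m and angle between each of cover, bottle's own z axis and vertical below 0.08 rad and linear speed of each of cover, bottle below 0.02 m/s and z of bottle in the frame of cradle below 0.009 m); the robot touches nothing.
It fails at once if the bottle rises more than 6 mm in its cradle (z of bottle in the frame of cradle above 0.012 m).
It fails at once if the bottle tips more than about 8 degrees (angle between bottle's own z axis and vertical above 0.14 rad).
It fails at once if a bystander is moved more than 30 mm (distance of any of slide_box, sample_cup, petri_dish, tape_roll, marker from where it was at the start of the episode above 0.03 m).
It also fails if it takes over 72 s, if anything falls off the work surface, if the arm or the gripper's body presses on something with over 40 N, if the wrist force passes 120 N, or if a joint passes its speed limit or range.

## Working session

There is one attempt and no reset: what is moved stays moved. The work goes in short steps, Python scripts to look and compute and a tool call to move; the robot and the scene stay as the last step left them, time stands still between calls to the robot, and variables do not carry over. Pictures are saved under pics/ and viewed, at most 10 in all, crops included, and the job is handed in when it is done.

Besides the shell and the picture viewer there is one more tool, called after "Call:" as name(argument=value, ...), one argument or row to a line, values as JSON. jog_arm: Moves the arm, as the interface text tells. Its arguments: {"type":"object","properties":{"targets":{"type":"array","items":{"type":"array"}},"newtons":{"type":"number"}},"required":["targets"]}

```bash
mkdir -p pics; ls
python3 - <<'E'
from rig import arm,capture
import cv2,numpy as np
np.set_printoptions(precision=4,suppress=True)
for n in("side","top"):
    c=capture(n); cv2.imwrite(f"pics/{n}0.png",c["color"][:,:,::-1]); np.savez(f"{n}0.npz",**c); print(n,c["mtx"],c["R"],c["t"],-c["R"].T@c["t"])
s=arm.observe();print(s)
E
```

```text
pics
side [[390.7066   0.     250.7588]
 [  0.     390.7066 198.1925]
 [  0.       0.       1.    ]] [[-0.9412 -0.3372  0.0216]
 [-0.2409  0.625  -0.7425]
 [ 0.2369 -0.704  -0.6695]] [0.4793 0.2323 1.0707] [0.2534 0.7702 0.879 ]
top [[382.6231   0.     257.0461]
 [  0.     382.6231 191.3565]
 [  0.       0.       1.    ]] [[-0.0134 -0.9998 -0.0122]
 [-0.9816  0.0154 -0.1901]
 [ 0.1903  0.0094 -0.9817]] [-0.0305  0.54    1.157 ] [ 0.3095 -0.0497  1.2381]
{'t': 0.1, 'joint_positions': array([-1.198 ,  0.3202,  1.5656, -0.    ,  1.2574, -0.02  ]), 'qvel': array([ 0.0007, -0.0014, -0.003 ,  0.0009, -0.0022,  0.0017]), 'joint_efforts': array([  0.0007, -41.3333, -23.251 ,   0.0729,   0.0422,  -0.0001]), 'ee_pos': array([ 0.22  , -0.5309,  0.2915]), 'orientation': array([[ 0.9238,  0.3828, -0.0006],
       [ 0.3828, -0.9238,  0.0015],
       [ 0.    , -0.0016, -1.    ]]), 'force': array([ 0.5221,  0.3767, -0.1895]), 'torque': array([-0.0581,  0.0126,  0.011 ]), 'gripper_force': 0.0, 'width': 1.0031278419696565}
```

View pics/side0.png

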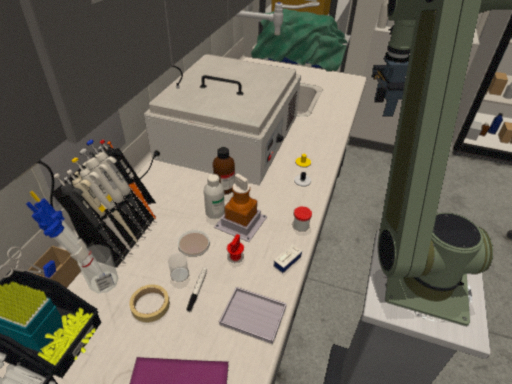

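View pics/top0.png

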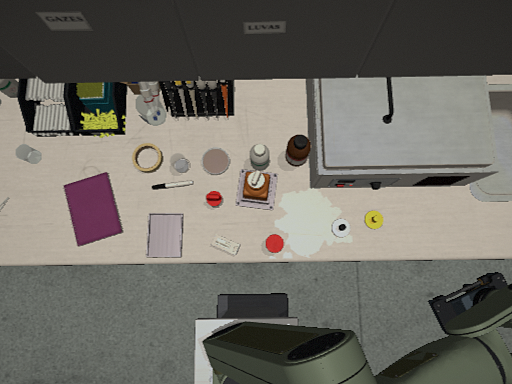

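The side view shows the stopper near (240,188), cradle (241,222), tray (253,314) and cover (303,180). The top view shows the stopper near (256,181), cradle (257,189), tray (165,236) and cover (341,228). The yellow and red look-alikes are at (374,219) and (213,199).

```bash
cat > h.py <<'E'
import numpy as np,cv2
np.set_printoptions(precision=4,suppress=True)
def load(n): return dict(np.load(n+".npz"))
def ray(c,p):
    d=c["R"].T@np.linalg.inv(c["mtx"])@[p[0],p[1],1]; return -c["R"].T@c["t"],d
def plane(c,p,z):
    o,d=ray(c,p); return o+d*(z-o[2])/d[2]
def tri(c1,p1,c2,p2):
    o1,d1=ray(c1,p1);o2,d2=ray(c2,p2)
    s=np.linalg.lstsq(np.c_[d1,-d2],o2-o1,rcond=None)[0]
    a,b=o1+s[0]*d1,o2+s[1]*d2
    return (a+b)/2,np.linalg.norm(a-b)
def proj(c,X):
    q=c["mtx"]@(c["R"]@np.asarray(X)+c["t"]); return q[:2]/q[2]
def blobs(m,off=(0,0),amin=15):
    n,l,s,ce=cv2.connectedComponentsWithStats(m.astype(np.uint8)); 
    return [(s[i,4],ce[i]+off) for i in range(1,n) if s[i,4]>=amin]
E
python3 - <<'E'
from h import *
t,s=load("top0"),load("side0")
print("cradle",plane(t,(257,189),.005),plane(s,(241,224),.005))
print("tray",plane(t,(165,235.5),.008),plane(s,(253,314),.008))
print("cover",plane(t,(341,228),.006),plane(s,(303,181),.006))
print("tab",tri(t,(256,179),s,(240,182)))
print("whitebottle",tri(t,(260,150),s,(213,180)),"brown",tri(t,(298,143),s,(224,152)))
def crop(c,x,y,w,h,f): return cv2.resize(c["color"][y:y+h,x:x+w,::-1],None,fx=f,fy=f,interpolation=cv2.INTER_CUBIC)
a=crop(t,222,148,65,65,6);b=crop(s,205,165,65,80,6)
o=np.zeros((480,780,3),np.uint8);o[:390,:390]=a;o[:480,390:]=b;cv2.imwrite("pics/c1.png",o)
E
```

```text
cradle [ 0.5564 -0.0378  0.005 ] [ 0.5506 -0.0251  0.005 ]
tray [0.4082 0.2597 0.008 ] [0.4102 0.2603 0.008 ]
cover [ 0.4242 -0.3059  0.006 ] [ 0.421  -0.2993  0.006 ]
tab (array([ 0.5565, -0.0365,  0.1632]), np.float64(0.00455535906821664))
whitebottle (array([ 0.6502, -0.0497,  0.1335]), np.float64(0.0002483092944302565)) brown (array([ 0.6612, -0.1618,  0.159 ]), np.float64(0.0009206916695636627))
```

View pics/c1.png

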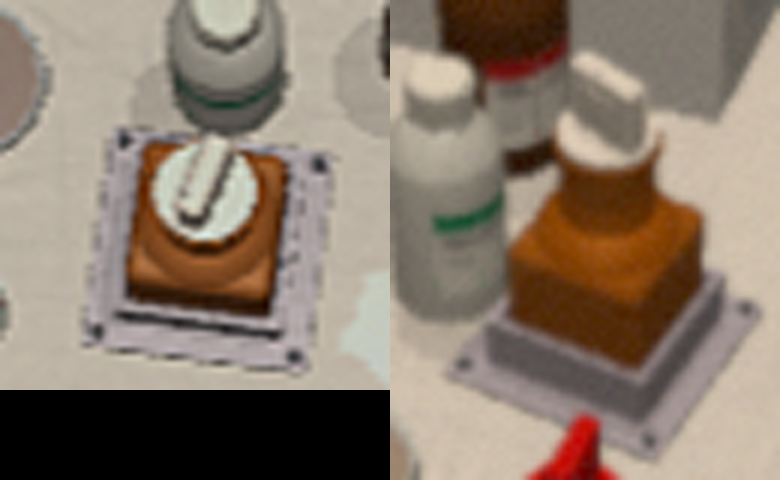

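The crops show the tab's top edge running from about (253.5,184) to (258.5,172) in top, and from (236,175) to (247,182) in side. The flange is centred near (256.2,180) in top.

Run:
```python
from h import *
t,s=load("top0"),load("side0")
print("flange",plane(t,(256.2,180),.147))
z=.183
for c,p,q in((t,(253.4,183.3),(258.2,171.3)),(s,(235.8,175.),(246.7,181.8))):
    a,b=plane(c,p,z),plane(c,q,z); d=b-a; print(a,b,(a+b)/2,np.linalg.norm(d),np.arctan2(d[1],d[0]))
cr=[plane(t,(222+x/6,148+y/6),.005) for x,y in((122,140),(320,162),(295,357),(95,333))]
print("cradle holes",np.mean(cr,0)); d=cr[0]-cr[3];print("yaw",np.arctan2(d[1],d[0]))
cr=[plane(s,(205+(x-390)/6,165+y/6),.005) for x,y in((463,364),(650,440),(748,310))]
print((cr[0]+cr[2])/2, np.arctan2(*(cr[0]-cr[1])[1::-1]))
# tray: corners by mask in top
im=t["color"].astype(int)
g=cv2.cvtColor(t["color"],cv2.COLOR_RGB2HSV)
print(im[235,165],im[260,130],im[228,348],im[228,341])
pur=(im[...,2]-im[...,1]>2)&(abs(im[...,0]-im[...,2])<25); pur[:205]=0;pur[262:]=0;pur[:,:140]=0;pur[:,190:]=0
cn=max(cv2.findContours(pur.astype(np.uint8),0,2)[0],key=cv2.contourArea); 
P=np.array([plane(t,p,.012)[:2] for p in cn[:,0,:]],np.float32);print("tray",cv2.minAreaRect(P))
```

```text
flange [ 0.5549 -0.0372  0.147 ]
[ 0.5374 -0.0296  0.183 ] [ 0.572  -0.0436  0.183 ] [ 0.5547 -0.0366  0.183 ] 0.03734187069189974 -0.38501519059321576
[ 0.5727 -0.0391  0.183 ] [ 0.5333 -0.0219  0.183 ] [ 0.553  -0.0305  0.183 ] 0.042952010490559085 2.7291137969203407
cradle holes [ 0.5558 -0.0367  0.005 ]
yaw -0.1414228187667899
[ 0.5544 -0.0372  0.005 ] -0.13859226414617415
[169 159 160] [181 171 157] [199 202 195] [34 31 34]
tray ((0.427883505821228, 0.2094718962907791), (0.006424060091376305, 0.003216744866222143), 1.4035907983779907)
```

Call:
jog_arm(
  targets=[
    [-0.2,[50,-33,0],0],
    [-0.2,[50,-33,0],0],
    [-0.2,[50,-33,0],0],
    [-0.2,[50,-33,0],0],
    [-0.2,[50,-33,0],0],
    [-0.2,[50,-33,0],0],
    [-0.2,[50,-33,0],0],
    [-0.2,[50,-33,0],0],
  ],
  newtons=45,
)

```text
t: 1.1
ee_pos: [0.4893, -0.1324, 0.2921]
orientation: [[0.924, 0.383, -0.0], [0.383, -0.924, -0.0], [-0.0, 0.0, -1.0]]
force: [1.0, 0.0, -0.9]
width: 0.6
gripper_force: 0.0
```

Call:
jog_arm(
  targets=[
    [-0.2,[49,-32,0],0],
    [-0.2,[49,-32,0],0],
    [-0.2,[0,0,0],0.16],
    [-0.2,[0,0,0],0.16],
    [-0.2,[0,0,0],0.16],
    [-0.2,[0,0,0],0.16],
    [-0.2,[0,0,0],0.15],
    [-0.2,[0,0,0],0],
  ],
)

```text
t: 2.1
ee_pos: [0.5544, -0.0376, 0.2918]
orientation: [[0.923, -0.385, -0.001], [-0.385, -0.923, 0.0], [-0.001, 0.0, -1.0]]
force: [-0.8, -0.0, -0.3]
width: 0.599
gripper_force: 0.0
```

Run:
```python
from rig import arm,capture
from h import *
s=arm.observe();print(s["t"],s["ee_pos"],s["orientation"],s["joint_positions"],s["force"],s["width"])
o=np.zeros((560,780,3),np.uint8)
for n,x0,y0,k in(("top",222,130,0),("side",205,140,1)):
    c=capture(n);np.savez(n+"1.npz",**c)
    o[:,k*390:k*390+390]=cv2.resize(c["color"][y0:y0+93,x0:x0+65,::-1],(390,560),interpolation=cv2.INTER_CUBIC)
    print(n,proj(c,s["ee_pos"]),proj(c,s["ee_pos"]+s["orientation"]@[0,0,.078]))
cv2.imwrite("pics/c2.png",o)
```

```text
2.1 [ 0.5544 -0.0376  0.2918] [[ 0.9228 -0.3852 -0.0009]
 [-0.3852 -0.9228  0.    ]
 [-0.0008  0.0004 -1.    ]] [-0.0883  0.2899  1.609  -0.0001  1.2436  1.8779] [-0.8265 -0.0103 -0.2554] 0.5992600928133206
top [255.5123 167.7148] [255.9695 174.8525]
side [241.8499 144.7202] [241.6971 168.1468]
```

View pics/c2.png

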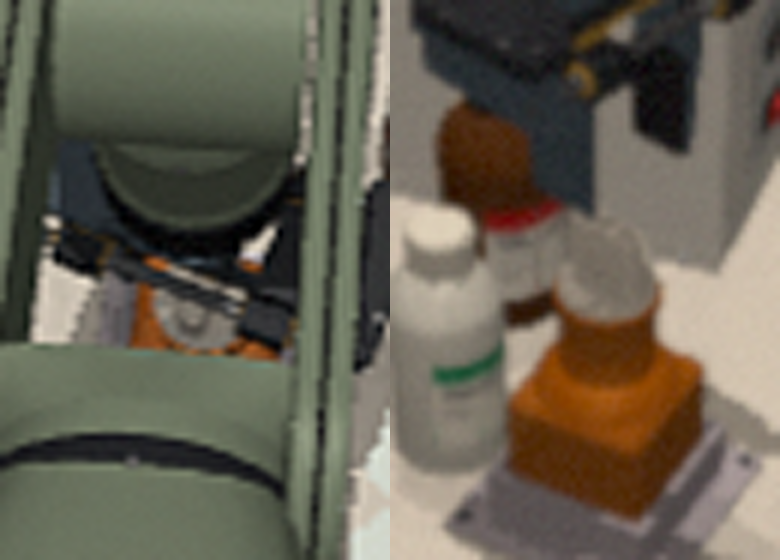

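The fingers sit over the tab; in side their tip midpoint is near (243,168), as expected. I'll descend and close gently first.

Call:
jog_arm(
  targets=[
    [-0.2,[0,0,20],0],
    [-0.2,[0,0,20],0],
    [-0.2,[0,0,14],0],
    [-0.2,[0,0,10],0],
    [-0.2,[0,0,0],0],
  ],
  newtons=5,
)

```text
t: 2.82
ee_pos: [0.5544, -0.0376, 0.2277]
orientation: [[0.922, -0.386, -0.001], [-0.386, -0.922, 0.0], [-0.001, 0.0, -1.0]]
force: [-1.0, -0.4, 0.6]
width: 0.6
gripper_force: 0.0
```

Call:
jog_arm(
  targets=[
    [0.5,[0,0,0],0],
    [0.5,[0,0,0],0],
    [1,[0,0,0],0],
    [1,[0,0,0],0],
    [1,[0,0,0],0],
    [1,[0,0,0],0],
  ],
  newtons=5,
)

```text
t: 3.58
ee_pos: [0.5549, -0.0371, 0.2285]
orientation: [[0.922, -0.387, 0.001], [-0.387, -0.922, 0.001], [0.0, -0.001, -1.0]]
force: [1.6, 3.1, 0.6]
width: 0.155
gripper_force: 5.0
```

Run:
```python
from rig import arm
from h import *
s=arm.observe();print(s["t"],s["ee_pos"],s["joint_positions"],s["force"],s["torque"],s["width"]*91,s["gripper_force"])
print("tool-frame force",s["orientation"].T@s["force"])
```

```text
3.575 [ 0.5549 -0.0371  0.2285] [-0.0879  0.3381  1.7068  0.0012  1.096   1.8797] [1.5941 3.0576 0.6227] [ 0.6943 -0.1587 -0.0102] 14.126242828143484 5.000114031136036
tool-frame force [ 0.2869 -3.4371 -0.6182]
```

Call:
jog_arm(
  targets=[
    [1,[0,-1,0],0],
    [1,[0,0,0],0],
    [1,[0,0,0],0],
  ],
  newtons=50,
)

```text
t: 3.95
ee_pos: [0.555, -0.0366, 0.2284]
orientation: [[0.922, -0.387, 0.0], [-0.387, -0.922, 0.0], [0.0, -0.0, -1.0]]
force: [-0.2, 2.1, 2.0]
width: 0.153
gripper_force: 50.0
```

Call:
jog_arm(
  targets=[
    [1,[0,0,0],-0.15],
    [1,[0,0,0],-0.15],
    [1,[0,0,-0.4],-0.15],
    [1,[0,0,-0.5],-0.15],
  ],
  newtons=50,
)

```text
t: 4.45
ee_pos: [0.5551, -0.0374, 0.2285]
orientation: [[0.979, 0.206, -0.0], [0.206, -0.979, -0.002], [-0.001, 0.001, -1.0]]
force: [1.4, 0.9, -1.2]
width: 0.148
gripper_force: 50.0
```

```bash
cat > st.py <<'E'
from rig import arm
from h import *
s=arm.observe();R=s["orientation"];print(s["t"],s["ee_pos"],"psi",np.arctan2(R[1,0],R[0,0]),"q6",s["joint_positions"][5],"F",s["force"],"T",s["torque"],s["width"]*91,s["gripper_force"])
E
python3 st.py
```

```text
4.45 [ 0.5551 -0.0374  0.2285] psi 0.20725574692853696 q6 1.2770619143928466 F [ 1.3646  0.8681 -1.2382] T [-0.0516 -0.1385 -0.1308] 13.48439707924583 49.99950170516968
```

Call:
jog_arm(
  targets=[
    [1,[0,0,-0.5],-0.17],
    [1,[0,0,-0.5],-0.17],
    [1,[0,0,-0.5],-0.17],
    [1,[0,0,-0.5],-0.17],
    [1,[0,0,-0.5],-0.17],
    [1,[0,0,-0.5],-0.17],
  ],
)

```text
t: 5.2
ee_pos: [0.5558, -0.038, 0.2316]
orientation: [[0.336, 0.942, 0.002], [0.942, -0.336, -0.003], [-0.002, 0.003, -1.0]]
force: [2.9, -2.1, -2.8]
width: 0.151
gripper_force: 50.0
```

```bash
python3 st.py
python3 - <<'E'
from rig import capture
from h import *
c=capture("side");np.savez("side2.npz",**c)
cv2.imwrite("pics/c3.png",cv2.resize(c["color"][140:240,195:275,::-1],(480,600),interpolation=cv2.INTER_CUBIC))
E
```

```text
5.2 [ 0.5558 -0.038   0.2316] psi 1.2281141350238003 q6 0.256438868932756 F [ 2.9211 -2.0798 -2.7952] T [-0.4799 -0.7618 -0.2496] 13.70022745719116 49.99896168708801
```

View pics/c3.png

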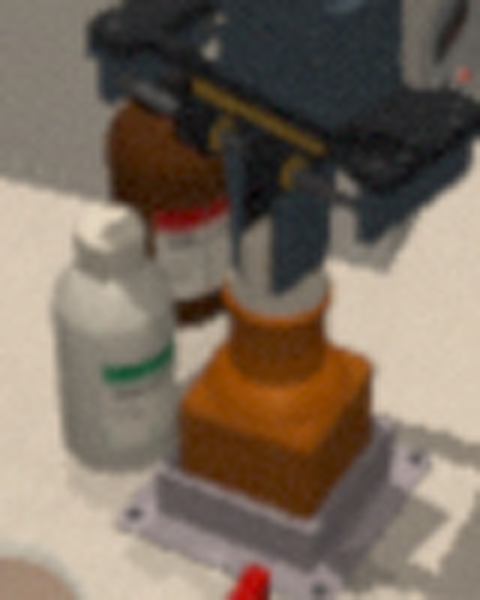

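The stopper turns and has risen about 3 mm. The bottle body is still seated in the cradle, its edge near crop (310,515), so I'll continue.

Call:
jog_arm(
  targets=[
    [1,[0,0,-0.6],-0.18],
    [1,[0,0,-0.6],-0.18],
    [1,[0,0,-0.6],-0.18],
    [1,[0,0,-0.6],-0.18],
    [1,[0,0,-0.6],-0.18],
    [1,[0,0,-0.6],-0.18],
    [1,[0,0,-0.6],-0.18],
  ],
)

```text
t: 6.12
ee_pos: [0.5557, -0.0373, 0.2359]
orientation: [[-0.793, 0.61, 0.001], [0.61, 0.793, -0.001], [-0.002, -0.0, -1.0]]
force: [2.6, 0.1, -2.4]
width: 0.148
gripper_force: 50.0
```

Call:
jog_arm(
  targets=[
    [1,[0,0,-0.6],-0.18],
    [1,[0,0,-0.6],-0.18],
    [1,[0,0,-0.6],-0.18],
    [1,[0,0,-0.6],-0.18],
    [1,[0,0,-0.6],-0.18],
    [1,[0,0,-0.6],-0.18],
  ],
)

```text
t: 6.88
ee_pos: [0.5555, -0.0364, 0.2394]
orientation: [[-0.912, -0.411, 0.001], [-0.411, 0.912, 0.001], [-0.001, 0.0, -1.0]]
force: [2.9, 2.3, -3.0]
width: 0.154
gripper_force: 50.0
```

```bash
python3 st.py
```

```text
6.875 [ 0.5555 -0.0364  0.2394] psi -2.717819884965972 q6 -2.0815592822675084 F [ 2.9174  2.2961 -2.9949] T [ 0.5494 -0.5949 -0.2106] 13.989357117576498 49.99830722808838
```

Call:
jog_arm(
  targets=[
    [1,[0,0,0],0.16],
    [1,[0,0,0],0.18],
    [1,[0,0,-0.4],0.18],
    [1,[0,0,-0.6],0.18],
    [1,[0,0,-0.6],0.18],
    [1,[0,0,-0.6],0.18],
    [1,[0,0,-0.6],0.18],
    [1,[0,0,-0.6],0.18],
  ],
)

```text
t: 7.88
ee_pos: [0.555, -0.0377, 0.2426]
orientation: [[-0.535, 0.845, -0.001], [0.845, 0.535, -0.003], [-0.002, -0.002, -1.0]]
force: [1.7, -1.3, -2.9]
width: 0.152
gripper_force: 50.0
```

Call:
jog_arm(
  targets=[
    [1,[0,0,-0.6],0.18],
    [1,[0,0,-0.6],0.18],
    [1,[0,0,-0.6],0.18],
    [1,[0,0,-0.6],0.18],
    [1,[0,0,-0.6],0.18],
    [1,[0,0,-0.6],0.18],
    [1,[0,0,-0.6],0.18],
    [1,[0,0,-0.6],0.18],
  ],
)

```text
t: 8.88
ee_pos: [0.5545, -0.0374, 0.247]
orientation: [[0.768, 0.641, -0.002], [0.641, -0.768, -0.002], [-0.003, 0.0, -1.0]]
force: [1.8, -0.2, -3.9]
width: 0.15
gripper_force: 50.0
```

Call:
jog_arm(
  targets=[
    [1,[0,0,-0.6],0.18],
    [1,[0,0,-0.6],0.18],
    [1,[0,0,-0.6],0.18],
    [1,[0,0,-0.6],0.18],
    [1,[0,0,-0.6],0.18],
    [1,[0,0,-0.6],0.18],
    [1,[0,0,-0.6],0.18],
    [1,[0,0,-0.6],0.18],
  ],
)

```text
t: 9.88
ee_pos: [0.5549, -0.0366, 0.2523]
orientation: [[0.735, -0.678, -0.001], [-0.678, -0.735, 0.0], [-0.001, 0.0, -1.0]]
force: [1.4, 1.7, -2.2]
width: 0.148
gripper_force: 50.0
```

```bash
python3 st.py
```

```text
9.875 [ 0.5549 -0.0366  0.2523] psi -0.745148988874529 q6 2.2293713663294277 F [ 1.3905  1.6678 -2.1796] T [ 0.4927 -0.3529  0.131 ] 13.480482485449665 49.99515473842621
```

Call:
jog_arm(
  targets=[
    [1,[0,0,0],-0.16],
    [1,[0,0,0],-0.18],
    [1,[0,0,-0.4],-0.18],
    [1,[0,0,-0.7],-0.18],
    [1,[0,0,-0.7],-0.18],
    [1,[0,0,-0.7],-0.18],
    [1,[0,0,-0.7],-0.18],
    [1,[0,0,-0.7],-0.18],
  ],
)

```text
t: 10.88
ee_pos: [0.5549, -0.0374, 0.2561]
orientation: [[0.774, 0.634, -0.001], [0.634, -0.774, -0.002], [-0.002, 0.001, -1.0]]
force: [1.2, -0.8, -3.0]
width: 0.152
gripper_force: 50.0
```

Call:
jog_arm(
  targets=[
    [1,[0,0,-0.7],-0.18],
    [1,[0,0,-0.7],-0.18],
    [1,[0,0,-0.7],-0.18],
    [1,[0,0,-0.7],-0.18],
    [1,[0,0,-1],-0.18],
    [1,[0,0,-1],-0.18],
    [1,[0,0,-1],-0.1],
    [1,[0,0,-1],0],
  ],
)

```text
t: 11.88
ee_pos: [0.5552, -0.0374, 0.2633]
orientation: [[-0.285, 0.958, 0.0], [0.958, 0.285, -0.002], [-0.002, -0.0, -1.0]]
force: [2.1, -2.3, -3.3]
width: 0.153
gripper_force: 50.0
```

```bash
python3 st.py
```

```text
11.875 [ 0.5552 -0.0374  0.2633] psi 1.8601940917332687 q6 -0.3757239019118425 F [ 2.1279 -2.3241 -3.295 ] T [-0.3995 -0.6254  0.0134] 13.883038934522704 49.99815881252289
```

Call:
jog_arm(
  targets=[
    [1,[0,0,-2],0],
    [1,[0,0,-3],0],
    [1,[0,0,-5],0],
    [1,[0,0,-8],0],
    [1,[0,0,-10],0],
    [1,[0,0,-10],0],
    [1,[0,0,-5],0],
    [1,[0,0,0],0],
  ],
)

```text
t: 12.88
ee_pos: [0.5551, -0.0367, 0.3071]
orientation: [[-0.288, 0.958, 0.001], [0.958, 0.288, -0.0], [-0.0, 0.001, -1.0]]
force: [0.2, -0.2, -1.3]
width: 0.153
gripper_force: 50.0
```

```bash
python3 st.py
python3 - <<'E'
from rig import capture
from h import *
o=np.zeros((600,480+300,3),np.uint8)
c=capture("side");np.savez("side3.npz",**c)
o[:,:480]=cv2.resize(c["color"][130:230,195:275,::-1],(480,600),interpolation=cv2.INTER_CUBIC)
o[:300,480:]=cv2.resize(c["color"][280:350,210:300,::-1],(300,300))
cv2.imwrite("pics/c4.png",o)
E
```

```text
12.875 [ 0.5551 -0.0367  0.3071] psi 1.862798734545379 q6 -0.3785665996705869 F [ 0.1936 -0.2363 -1.3385] T [ 0.051  -0.1007 -0.022 ] 13.914401211996948 49.999088644981384
```

View pics/c4.png

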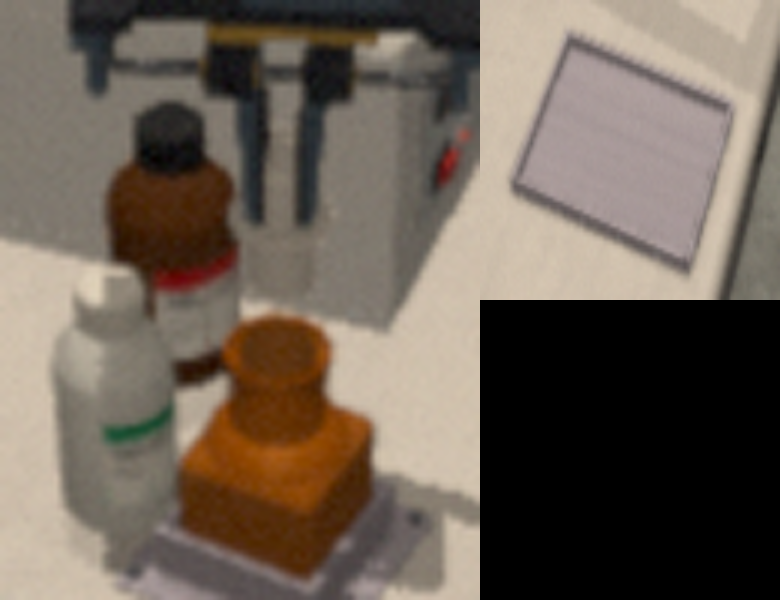

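The stopper is clear and the bottle stays seated, its mouth centred near side (241,187.5). Now carry the stopper to the tray.

Call:
jog_arm(
  targets=[
    [1,[25,-4,0],0],
    [1,[45,-8,0],0],
    [1,[50,-8,0],0],
    [1,[50,-9,0],0],
    [1,[50,-9,0],0],
    [1,[50,-9,0],0],
    [1,[36,-6,0],0],
    [1,[20,-3,0],0],
  ],
)

```text
t: 13.92
ee_pos: [0.4063, 0.2608, 0.3062]
orientation: [[-0.29, 0.957, -0.001], [0.957, 0.29, -0.0], [-0.0, -0.001, -1.0]]
force: [0.3, -0.3, -0.8]
width: 0.15
gripper_force: 50.0
```

Call:
jog_arm(
  targets=[
    [1,[0,0,30],0],
    [1,[0,0,40],0],
    [1,[0,0,40],0],
    [1,[0,0,35],0],
    [1,[0,0,20],0],
    [1,[0,0,8],0],
    [1,[0,0,0],0],
  ],
)

```text
t: 14.8
ee_pos: [0.4075, 0.2594, 0.1335]
orientation: [[-0.288, 0.958, -0.001], [0.958, 0.288, -0.0], [-0.0, -0.001, -1.0]]
force: [0.1, 0.1, -1.2]
width: 0.152
gripper_force: 50.0
```

```bash
python3 st.py
python3 - <<'E'
from h import *
s=load("side3");print("mouth side",plane(s,(241.2,187.5),.142))
t=load("top0")
# cover disc & knob
for c,n in((t,"top"),(load("side3"),"side")):
    im=c["color"].astype(int); u,v=map(int,proj(c,[.423,-.302,.01])); 
    w=im[v-14:v+15,u-14:u+15]; dark=w.max(2)<80
    print(n,[(a,p,plane(c,p,.036)) for a,p in blobs(dark,(u-14,v-14),4)])
E
```

```text
14.8 [0.4075 0.2594 0.1335] psi 1.8627796765130238 q6 0.2511682793501736 F [ 0.0565  0.1127 -1.1821] T [ 0.0205 -0.0839 -0.0014] 13.859013835338265 49.99907970428467
mouth side [ 0.5558 -0.0385  0.142 ]
top [(np.int32(34), array([341.7353, 226.7941]), array([ 0.4252, -0.3022,  0.036 ]))]
side [(np.int32(32), array([302.875 , 175.7812]), array([ 0.4225, -0.29  ,  0.036 ]))]
```

Call:
jog_arm(
  targets=[
    [1,[0,0,4],0],
    [1,[0,0,2],0],
    [1,[0,0,1],0],
    [1,[0,0,0],0],
  ],
)

```text
t: 15.3
ee_pos: [0.4076, 0.2594, 0.1267]
orientation: [[-0.288, 0.958, 0.0], [0.958, 0.288, 0.0], [-0.0, 0.0, -1.0]]
force: [0.5, -0.3, -1.0]
width: 0.149
gripper_force: 50.0
```

Call:
jog_arm(
  targets=[
    [1,[0,0,0.7],0],
    [1,[0,0,0],0],
  ],
)

```text
t: 15.55
ee_pos: [0.4076, 0.2595, 0.1263]
orientation: [[-0.288, 0.958, 0.0], [0.958, 0.288, 0.0], [0.0, 0.0, -1.0]]
force: [-0.8, -0.4, 3.6]
width: 0.155
gripper_force: 50.0
```

Call:
jog_arm(
  targets=[
    [0.5,[0,0,0],0],
    [0.3,[0,0,0],0],
    [0.3,[0,0,0],0],
    [0.3,[0,0,0],0],
    [0.3,[0,0,-15],0],
    [0.3,[0,0,-30],0],
    [0.3,[0,0,-40],0],
    [0.3,[0,0,-40],0],
  ],
  newtons=20,
)

```text
t: 16.55
ee_pos: [0.4073, 0.2593, 0.252]
orientation: [[-0.288, 0.958, -0.0], [0.958, 0.288, -0.0], [-0.0, -0.0, -1.0]]
force: [0.8, 0.3, 0.2]
width: 0.351
gripper_force: 0.0
```

```bash
python3 st.py
python3 - <<'E'
from rig import capture
from h import *
c=capture("side");np.savez("side4.npz",**c)
cv2.imwrite("pics/c5.png",cv2.resize(c["color"][250:350,200:300,::-1],(500,500),interpolation=cv2.INTER_CUBIC))
s=load("side3")
o=np.zeros((400,800,3),np.uint8)
o[:,:400]=cv2.resize(load("top0")["color"][205:245,320:360,::-1],(400,400),interpolation=cv2.INTER_CUBIC)
o[:,400:]=cv2.resize(c["color"][160:200,283:323,::-1],(400,400),interpolation=cv2.INTER_CUBIC)
cv2.imwrite("pics/c6.png",o)
E
```

```text
16.55 [0.4073 0.2593 0.252 ] psi 1.86282731201702 q6 0.2511501151469192 F [0.8243 0.3206 0.1517] T [ 0.0142 -0.1491 -0.0206] 31.93922604834973 0.0
```

View pics/c5.png

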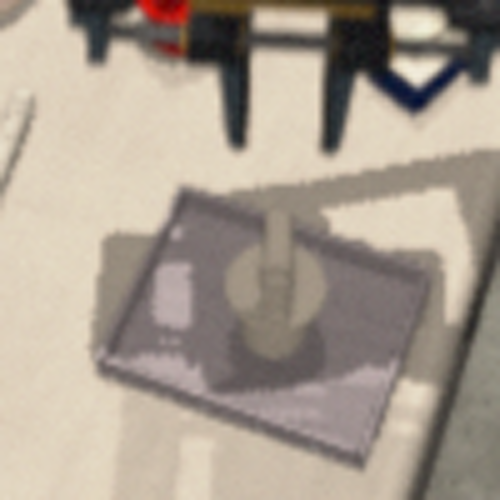

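View pics/c6.png

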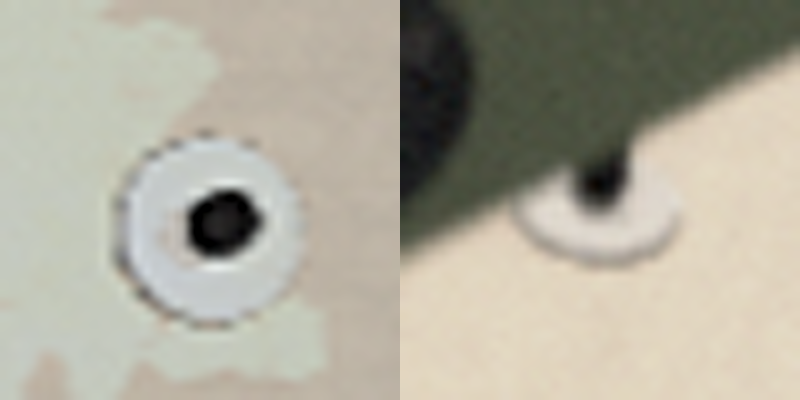

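The stopper stands upright in the tray, at crop (275,290), clear of the fingers. The cover disc is centred at top (340.5,227.5), which gives about (0.424,-0.302). Next I'll go to the cover.

Call:
jog_arm(
  targets=[
    [-0.2,[-54,-14.5,0],0],
    [-0.2,[-54,-14.5,0],0],
    [-0.2,[-54,-14.5,0],0],
    [-0.2,[-54,-14.5,0],0],
    [-0.2,[-54,-14.5,0],0],
    [-0.2,[-54,-14.5,0],0],
    [-0.2,[-54,-14.5,0],0],
    [-0.2,[-54,-14.5,0],0],
  ],
)

```text
t: 17.6
ee_pos: [0.4206, -0.1896, 0.2509]
orientation: [[-0.288, 0.958, 0.001], [0.958, 0.288, -0.0], [-0.0, 0.001, -1.0]]
force: [0.9, 0.9, 0.3]
width: 0.6
gripper_force: 0.0
```

Call:
jog_arm(
  targets=[
    [-0.2,[-54,-14.5,0],0],
    [-0.2,[-54,-14.5,0],0],
    [-0.2,[0,0,0],0.186],
    [-0.2,[0,0,0],0.186],
    [-0.2,[0,0,0],0.186],
    [-0.2,[0,0,0],0.186],
    [-0.2,[0,0,0],0.186],
    [-0.2,[0,0,0],0.186],
  ],
)

```text
t: 18.6
ee_pos: [0.424, -0.2994, 0.2507]
orientation: [[0.738, 0.675, -0.0], [0.675, -0.738, 0.0], [-0.0, -0.0, -1.0]]
force: [-0.5, -1.0, 0.8]
width: 0.596
gripper_force: 0.0
```

Call:
jog_arm(
  targets=[
    [-0.2,[0,0,0],0.186],
    [-0.2,[0,0,0],0.186],
    [-0.2,[0,0,0],0.186],
    [-0.2,[0,0,0],0.186],
    [-0.2,[0,0,40],0],
    [-0.2,[0,0,40],0],
    [-0.2,[0,0,20],0],
    [-0.2,[0,0,0],0],
  ],
)

```text
t: 19.6
ee_pos: [0.4233, -0.2989, 0.1494]
orientation: [[1.0, 0.003, -0.003], [0.003, -1.0, 0.002], [-0.003, -0.002, -1.0]]
force: [0.8, -0.2, 1.6]
width: 0.6
gripper_force: 0.0
```

```bash
python3 st.py
python3 - <<'E'
from rig import capture
from h import *
o=np.zeros((400,800,3),np.uint8)
for n,k,u,v in(("top",0,320,205),("side",1,270,150)):
    c=capture(n);np.savez(n+"5.npz",**c)
    w=40 if k==0 else 60
    o[:,400*k:400*k+400]=cv2.resize(c["color"][v:v+w,u:u+w,::-1],(400,400),interpolation=cv2.INTER_CUBIC)
cv2.imwrite("pics/c7.png",o)
E
```

```text
19.6 [ 0.4233 -0.2989  0.1494] psi 0.0028164025329118045 q6 0.9311090018495398 F [ 0.7857 -0.2214  1.5621] T [ 0.053   0.01   -0.0184] 54.604304705425996 0.0
```

View pics/c7.png

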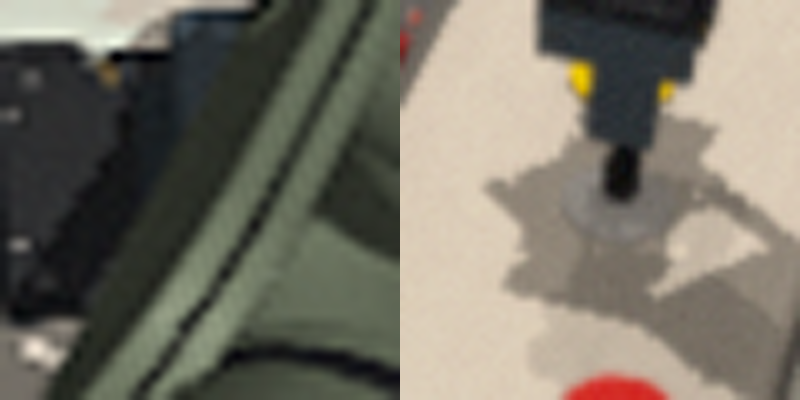

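In side the cover disc centre is near (302.8,178.7), which confirms y is about -0.304. I'll shift 4.5 mm and descend.

Call:
jog_arm(
  targets=[
    [-0.2,[1,4.5,20],0],
    [-0.2,[0,0,20],0],
    [-0.2,[0,0,12],0],
    [-0.2,[0,0,7],0],
    [-0.2,[0,0,0],0],
  ],
  newtons=5,
)

```text
t: 20.32
ee_pos: [0.4253, -0.304, 0.0921]
orientation: [[1.0, 0.003, 0.0], [0.003, -1.0, -0.0], [0.0, 0.0, -1.0]]
force: [0.1, -0.0, -0.3]
width: 0.598
gripper_force: 0.0
```

Call:
jog_arm(
  targets=[
    [0.4,[0,0,0],0],
    [0.6,[0,0,0],0],
    [1,[0,0,0],0],
    [1,[0,0,0],0],
    [1,[0,0,0],0],
  ],
  newtons=5,
)

```text
t: 20.95
ee_pos: [0.4253, -0.3042, 0.0922]
orientation: [[1.0, 0.003, 0.001], [0.003, -1.0, -0.001], [0.001, 0.001, -1.0]]
force: [-0.4, 0.3, 1.3]
width: 0.214
gripper_force: 5.0
```

```bash
python3 st.py
```

```text
20.95 [ 0.4253 -0.3042  0.0922] psi 0.0028221230730835255 q6 0.9253543801119579 F [-0.366   0.3307  1.3067] T [-0.1245  0.0343 -0.0015] 19.510811007308607 5.0001369416713715
```

Call:
jog_arm(
  targets=[
    [1,[0,0,0],0],
    [1,[0,0,0],0],
    [1,[0,0,-15],0],
    [1,[0,0,-30],0],
    [1,[0,0,-50],0],
    [1,[0,0,-50],0],
    [1,[0,0,-40],0],
    [1,[0,0,-15],0],
  ],
  newtons=30,
)

```text
t: 21.95
ee_pos: [0.4255, -0.3041, 0.2949]
orientation: [[1.0, 0.003, 0.004], [0.003, -1.0, -0.003], [0.004, 0.003, -1.0]]
force: [0.1, 0.2, -1.9]
width: 0.208
gripper_force: 30.0
```

Call:
jog_arm(
  targets=[
    [1,[0,-30,0],0],
    [1,[0,-50,0],0],
    [1,[0,-50,0],0],
    [1,[15,-50,0],0],
    [1,[35,-40,0],0],
    [1,[40,-26,0],0],
    [1,[28,-15,0],0],
    [1,[12,-6,0],0],
  ],
)

```text
t: 22.95
ee_pos: [0.5548, -0.0356, 0.2904]
orientation: [[1.0, 0.004, -0.003], [0.004, -1.0, 0.0], [-0.003, -0.0, -1.0]]
force: [-0.1, 0.4, -1.0]
width: 0.209
gripper_force: 30.0
```

Call:
jog_arm(
  targets=[
    [1,[0,0,15],0],
    [1,[0,0,10],0],
    [1,[0,0,0],0],
  ],
)

```text
t: 23.32
ee_pos: [0.5528, -0.0372, 0.2656]
orientation: [[1.0, 0.002, -0.004], [0.002, -1.0, 0.0], [-0.004, -0.0, -1.0]]
force: [0.5, -0.2, -1.0]
width: 0.212
gripper_force: 30.0
```

```bash
python3 st.py;python3 - <<'E'
from rig import capture
from h import *
c=capture("side");np.savez("side6.npz",**c)
cv2.imwrite("pics/c8.png",cv2.resize(c["color"][130:230,195:275,::-1],(480,600),interpolation=cv2.INTER_CUBIC))
E
```

```text
23.325 [ 0.5528 -0.0372  0.2656] psi 0.0017763549852387562 q6 1.4812785282642102 F [ 0.5395 -0.2116 -1.0412] T [-0.      0.0135 -0.0248] 19.32115845295905 29.99963253736496
```

View pics/c8.png

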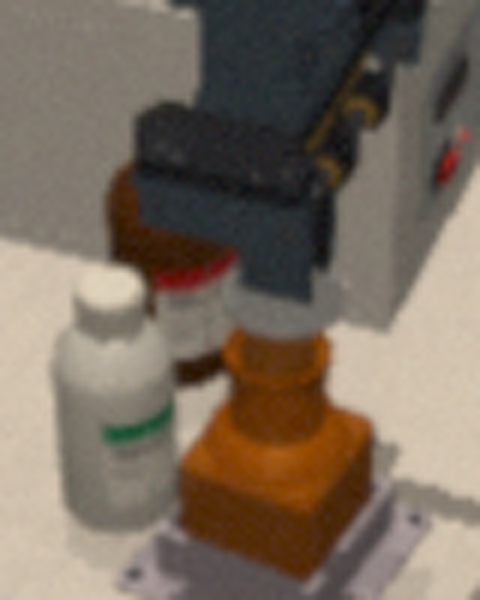

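The cover hangs level above the mouth: disc spans crop x 225–343, and the rim spans 223–331.

Run:
```python
from h import *
c=load("side6")
tocrop=lambda p:((p[0]-195+.5)*6,(p[1]-130+.5)*6)
for n,X,r,z in(("disc@tcp",(.5528,-.0372),.030,.1734),("mouth@est",(.5553,-.037),.027,.142)):
    P=np.array([tocrop(proj(c,[X[0]+r*np.cos(a),X[1]+r*np.sin(a),z])) for a in np.linspace(0,6.28,60)]); print(n,P.min(0),P.max(0))
```

```text
disc@tcp [222.2008 261.3592] [348.673  341.6484]
mouth@est [224.1889 314.3802] [335.864  387.0097]
```

Call:
jog_arm(
  targets=[
    [1,[3,0,12],0],
    [1,[0,0,10],0],
    [1,[0,0,5],0],
    [1,[0,0,2],0],
    [1,[0,0,0],0],
  ],
)

```text
t: 24.0
ee_pos: [0.5575, -0.0366, 0.2379]
orientation: [[1.0, 0.003, 0.0], [0.003, -1.0, -0.0], [0.0, 0.0, -1.0]]
force: [0.4, -0.5, -0.8]
width: 0.208
gripper_force: 30.0
```

Call:
jog_arm(
  targets=[
    [1,[0,0,1],0],
    [1,[0,0,0.7],0],
    [1,[0,0,0],0],
  ],
)

```text
t: 24.38
ee_pos: [0.5574, -0.0366, 0.2363]
orientation: [[1.0, 0.003, 0.0], [0.003, -1.0, -0.0], [0.0, 0.0, -1.0]]
force: [0.2, -0.7, -0.7]
width: 0.212
gripper_force: 30.0
```

Call:
jog_arm(
  targets=[
    [1,[-1.5,0,0.7],0],
    [1,[0,0,0.7],0],
    [1,[0,0,0],0],
  ],
)

```text
t: 24.75
ee_pos: [0.5558, -0.0366, 0.2348]
orientation: [[1.0, 0.003, -0.0], [0.003, -1.0, -0.0], [-0.0, 0.0, -1.0]]
force: [-0.2, -0.0, -1.5]
width: 0.21
gripper_force: 30.0
```

Call:
jog_arm(
  targets=[
    [1,[0,0,0.6],0],
    [1,[0,0,0.4],0],
    [1,[0,0,0],0],
  ],
)

```text
t: 25.12
ee_pos: [0.5559, -0.0366, 0.2342]
orientation: [[1.0, 0.003, 0.0], [0.003, -1.0, -0.0], [0.0, 0.0, -1.0]]
force: [-0.6, 0.0, 2.7]
width: 0.209
gripper_force: 30.0
```

Call:
jog_arm(
  targets=[
    [0.45,[0,0,0],0],
    [0.3,[0,0,0],0],
    [0.1,[0,0,0],0],
    [0,[0,0,0],0],
    [0,[0,0,-10],0],
    [0,[0,0,-25],0],
    [0,[0,0,-35],0],
    [0,[0,0,-30],0],
  ],
  newtons=5,
)

```text
t: 26.12
ee_pos: [0.556, -0.0366, 0.3359]
orientation: [[1.0, 0.003, 0.002], [0.003, -1.0, -0.0], [0.002, 0.0, -1.0]]
force: [-0.3, -0.3, -1.0]
width: 0.505
gripper_force: 0.0
```

Call:
jog_arm(
  targets=[
    [0,[-60,0,0],0],
    [0,[-60,0,0],0],
    [0,[-50,0,0],0],
    [0,[-30,0,0],0],
    [0,[0,0,0],0],
    [0,[0,0,0],0],
  ],
)

```text
t: 26.88
ee_pos: [0.3568, -0.0372, 0.3346]
orientation: [[1.0, 0.003, 0.002], [0.003, -1.0, -0.0], [0.002, 0.0, -1.0]]
force: [-0.6, -0.4, -0.2]
width: 0.503
gripper_force: 0.0
```

```bash
python3 st.py;python3 - <<'E'
from rig import capture
from h import *
c=capture("side");np.savez("side7.npz",**c)
tocrop=lambda p:((p[0]-195+.5)*6,(p[1]-130+.5)*6)
im=c["color"].astype(int);h=cv2.cvtColor(c["color"],cv2.COLOR_RGB2HSV)
for n,X,r,z in(("disc exp",(.5559,-.0368),.030,.148),):
    P=np.array([proj(c,[X[0]+r*np.cos(a),X[1]+r*np.sin(a),z]) for a in np.linspace(0,6.28,60)]); print(n,P.min(0),P.max(0),proj(c,[*X,z]),"knob",proj(c,[*X,.178]))
u0,v0=220,165
w=im[v0:205,u0:265];b=w.sum(2)
print("dark",blobs(w.max(2)<70,(u0,v0),6))
hs=h[v0:205,u0:265]
print("grey-bright",blobs((hs[...,1]<45)&(hs[...,2]>90),(u0,v0),40))
for r in (184,187,190): print(r,w[r-v0].tolist()[5:38:1][::2])
E
```

```text
26.875 [ 0.3568 -0.0372  0.3346] psi 0.0027349143483174467 q6 1.4320598950317367 F [-0.5633 -0.4199 -0.163 ] T [0.0854 0.0125 0.0252] 45.77599301088538 0.0
disc exp [230.5831 179.6715] [251.339  193.1078] [240.966 186.257] knob [241.0166 178.1945]
dark [(np.int32(114), array([226.4561, 169.6491])), (np.int32(49), array([241.1633, 181.5102])), (np.int32(26), array([227.3462, 191.1154]))]
grey-bright [(np.int32(1093), array([245.7182, 182.107 ]))]
184 [[123, 114, 104], [122, 115, 104], [114, 105, 96], [152, 145, 135], [198, 191, 182], [201, 193, 183], [166, 159, 150], [27, 24, 27], [4, 3, 10], [39, 34, 33], [175, 169, 161], [198, 190, 180], [196, 187, 178], [198, 187, 170], [178, 164, 150], [161, 151, 136], [141, 133, 121]]
187 [[129, 125, 113], [130, 124, 110], [120, 104, 93], [173, 168, 156], [201, 194, 184], [199, 194, 183], [198, 190, 182], [128, 122, 117], [76, 73, 70], [120, 116, 109], [193, 184, 176], [201, 194, 183], [200, 194, 183], [188, 176, 164], [201, 187, 169], [203, 187, 170], [202, 185, 167]]
190 [[66, 48, 37], [55, 38, 24], [43, 22, 3], [74, 61, 52], [173, 166, 157], [202, 193, 184], [204, 194, 186], [203, 195, 185], [191, 184, 174], [198, 190, 182], [206, 198, 187], [200, 193, 181], [169, 163, 153], [187, 173, 158], [203, 189, 170], [204, 188, 170], [201, 188, 168]]
```

```bash
python3 -c "
from rig import close_job
print(close_job())"
```

```text
the job is handed in; nothing more can be done
None
```

I handed the job in at about 27 s of the allowed 72: the stopper was twisted out and stands upright in the tray, the bottle looked seated in the cradle in every check picture, and by the last side image the cover lies centred on its mouth; the judge returned no verdict.

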